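# Slide a control board under the test jig's spring clip

## Robot

A 7-joint arm with a two-finger parallel gripper is mounted at the origin on the work surface. World frame = base frame: x ahead of the robot, y to its left, z up, the work surface at z = 0. Lengths are in m, angles in rad, forces in N, time in s.
With the tool pointing down it reaches from about 0.4 to 0.9 m from the base axis. Payload 5.6 kg.
Tool frame: the origin (TCP) lies at the very end of the fingers, on their centre line; the grasp point (between the pads) lies 19 mm behind it; z points along the fingers, y is the line along which they close (so a half turn about z gives the same grasp; the last joint's range is limited). The gripper opens to 92 mm and grips with 3 to 60 N. Pads are 20 mm wide; open, the fingers measure 128 mm over their backs; the gripper's body (75 mm by 189 mm) begins 69 mm behind the grasp point.
Start: joints at [-1.322, 0.468, -0.012, 1.603, 0.006, 1.071, -0.056], TCP at [0.187, 0.623, 0.215] pointing down, gripper open.
Joint ranges: [-2.53, 2.53], [-0.31, 2.02], [-1.57, 1.55], [0.28, 2.44], [-1.29, 4.43], [0.15, 1.84], [-2.92, 2.92]. Speed limits (rad/s): [2.57, 2.57, 3.14, 3.14, 3.14, 3.14, 3.14].

## Interface

Orientations are given as a unit quaternion [w, x, y, z].
In Python, from rig import * gives the robot as it stands.
- The arm moves only by the tool drive_tool, never from a script. Its argument "commands" is a list of rows, each a list of 4 numbers: the shift along the tool's x, y, z scaled (see below), then the turn about the tool's z scaled (see below). A call has exactly 8 rows; each row shifts and turns the commanded pose from where the row before left it, along the tool's axes as they then stand; what a row does not reach is not made up. The controller multiplies each number of a shift by 0.3 m and each number of a turn by 180 degrees. A row lasts 1/12 s, in which the tool goes at most 41.7 mm and 7.16 degrees, less where a joint would pass 70% of its speed; a pose out of reach is approached as far as the arm can. A call with a number of a shift or a turn outside -1 to 1 is refused whole. A call with a gripper value outside its range is refused whole. "grip" is the closure, from 0 (fully open) to 1 (shut), set as the call begins (left out, the last holds). The fingers move at their own pace and stop on an object; the grip force is fixed at half the most. Time passes only in rows, so rows that do not move let the fingers close, or fill a call up. It gives the time, the measured TCP pose, the force, the opening and the grip force at its end, in the units of the state.
- read_state(): the state, without advancing time (a new reading comes with each control period).
- camera(name): name is "scene" or "top" or "wrist"; returns a dict with "pixels" (420x560x3 uint8, red, green, blue), "range_z" (420x560 float32, m along the optical axis (not along the pixel's ray), 0 where there is no reading), "mtx" (3x3 intrinsics, pixels), "R" (3x3) and "t" (3): a world point X has camera coordinates R X + t. Camera axes: x right, y down, z forward; pixel columns grow to the right and rows downward; lengths in m; the calibration is good to about 2 mm. A picture is of the moment at which its call begins.
- job_done(): hands the job in; it is judged then, once.
The state is a dict: "time_s": time; "joint_positions": joint angles; "qvel": joint speeds; "effort": joint torques, N m; "position": TCP position; "tcp_rot": TCP orientation; "wrist_force": force on the tool from outside, world axes, zero at the start; "ft_torque": the same for the moment, N m; "gripper_width": finger opening in m; "grip_force": force on a finger pad.
Only numpy, scipy, OpenCV 4.12 (cv2) and the standard library are available. Lean on these libraries where they do the work, as an engineer would, in place of code of your own. Each camera call takes 0.05 s, during which the arm holds its last target. There are 200 camera calls.

## Task

Load the oven's control board into the bench test jig: with one fingertip press the spring clip's long plate down and hold it so that the jaw is lifted, and with the other fingertip push the board by its rear flange along the lane, beneath the jaw, until it is fully home against the end stop. Keep the clip held down until the board is home, then let it close on the board and move clear. Do not lift the board, and leave everything else on the bench where it is.

Things in the scene. Friction and masses are not known exactly. Their poses are not given: they have to be found in the camera images.
- jig: Bench test jig, fixed; black base plate, 12 mm high, x -115..115, y -80..110 mm. Origin on the bench; x along the slide lane (boards go in to +x, away from the robot), y left, z up. Lane centred on y = 0 between rails (inner faces y +-30 mm, tops 15 mm above the plate; for x -20..85 lips overhang the board's edges, leaving a 48 mm slot).
- clip (a joint): Spring clip, a steel rocker on a shaft along jig x (y 46 mm, 20 mm above the plate); angle in rad. 0 = rest, jaw down, in the board's way. Grows as its press plate is pushed down, lifting the jaw; hard stop 0.42. The jaw clears the board from 0.18 and by 3 mm at 0.24. It springs back; pressing takes about 2 N at first, 7 N at the stop. Closed on the board it reads about 0.16.
- clip_press (a point): Middle of the top of the clip's press plate, the long steel plate left of the lane, moving with it. At rest: jig x -30, y 82 mm, 29 mm above the base plate; 9 mm lower at 0.24, 15 mm at the stop. The plate spans jig x -85..25, y 50..99 mm; at rest it rises 0.2 rad to its outer (left) edge, level at 0.2. Press anywhere; a fingertip can slide along it.
- board: Control board in a white carrier, loose, flat in the lane, 70 mm long (x), 56 wide (y), flat part 10 mm thick. Origin under its centre, z up. Parts up to 21 mm high stand on its rear half; at its rear edge (x -35..-31 mm) an upright flange 42 mm wide rises to 30 mm above its underside. Its front edge meets the closed jaw when its origin is at jig x = 17 mm.
- jig_stop (a point): Foot of the near face of the end stop, a block 18 mm high at the far end of the lane: jig x = 85, y = 0 mm, on the plate's top. The board is home when its front edge meets this face: board origin at jig x = 50 mm.
- clip_jaw (a point): Middle of the underside of the clip's jaw, a black foot 12 x 14 mm over the lane on the right of the clip (jig x 52..64, y -4..10 mm), moving with it. At rest 4 mm above the base plate, about 14 mm at 0.24. The jaw arm's top is 26 mm above the plate at rest, about 45 mm when open.
- board_push (a point): Centre of the rear face (facing the robot) of the board's upright flange, 20 mm above the board's underside and 35 mm behind its origin; push here or beside it, towards the jig's +x.
- relay: white relay block, 28 x 20 x 24 mm high, loose, on the right part of the jig's base plate; origin under its centre
- coupler: white turntable coupler, 28 mm across, 24 mm high, loose, on the far left corner of the base plate; origin under its centre
- capacitor: aluminium can, 48 mm across, 75 mm high, standing on the bench to the right of the jig; origin under its centre
- driver: screwdriver lying on the bench to the left of the jig; origin under its middle
- tape: roll of black tape, 90 mm across, 19 mm high, flat on the bench; origin under its centre
- dish: steel dish, 90 mm across, 30 mm high; origin under its centre
- meter: yellow multimeter, 180 x 85 x 42 mm high, on the bench far left; origin under its centre
- transformer: heavy transformer, 90 x 94 x 75 mm high, on the bench far right; origin under its centre
There are look-alikes about, which are no part of the job. Of the things like the board, leave any that is blue; of the rest the smaller one is meant.

How it is judged:
On the way:
1. the board is home against the end stop (within 4 mm) while the clip is still held down, its jaw clear of the board (x of board in the frame of jig above 0.046 m and value of joint clip above 0.18 rad), for 0.1 s.
At the end, for the whole second after the job is handed in: The board lies flat in the lane, at rest, its origin between 46 and 53 mm along the jig's x (home is 50), the clip has closed on it (clip angle 0.12 to 0.18 rad), and each bystander is within 30 mm of where it was (x of board in the frame of jig between 0.046 and 0.053 m and value of joint clip between 0.12 and 0.18 rad and z of board in the frame of jig below 0.0145 m and angle between board's own z axis and vertical below 0.05 rad and linear speed of board below 0.01 m/s and distance of each of relay, coupler, capacitor, driver, tape, dish, meter, transformer from where it was at the start of the episode below 0.03 m); the robot touches nothing.
It fails at once if the clip is let down on the board while the board is only part of the way under it (x of board in the frame of jig between 0.023 and 0.044 m and value of joint clip below 0.172 rad).
It fails at once if the board is lifted (10 mm) or tipped (0.25 rad) (z of board in the frame of jig above 0.022 m or angle between board's own z axis and vertical above 0.25 rad).
It fails at once if a bystander is moved by more than 30 mm (distance of any of relay, coupler, capacitor, driver, tape, dish, meter, transformer from where it was at the start of the episode above 0.03 m).
It also fails if it takes over 42 s, if anything falls off the work surface, if the arm or the gripper's body presses on something with over 40 N, if the wrist force passes 120 N, or if a joint passes its speed limit or range.

## Working session

There is one attempt and no reset: what is moved stays moved. The work goes in short steps, Python scripts to look and compute and a tool call to move; the robot and the scene stay as the last step left them, time stands still between calls to the robot, and variables do not carry over. Pictures are saved under pics/ and viewed, at most 10 in all, crops included, and the job is handed in when it is done.

Besides the shell and the picture viewer there is one more tool, called after "Request:" as a command line: name --pt "numbers of a row" for each row, then --argument value for the rest. drive_tool: Moves the arm, as the interface text tells. Its arguments: {"type":"object","properties":{"commands":{"type":"array"},"grip":{"type":"number"}},"required":["commands"]}

```bash
mkdir -p pics; python3 - <<'E'
from rig import *
import cv2,numpy as np
for n in ("scene","top"):
    c=camera(n); cv2.imwrite(f"pics/{n}0.png",c["pixels"][:,:,::-1]); np.savez(f"{n}0.npz",**c)
    print(n,c["mtx"].tolist(),c["R"].round(3).tolist(),c["t"])
s=read_state(); print(s)
E
```

```text
scene [[455.67035005294844, 0.0, 284.3957447876287], [0.0, 455.67035005294844, 210.38742785026437], [0.0, 0.0, 1.0]] [[0.372, 0.928, 0.008], [0.75, -0.296, -0.592], [-0.547, 0.226, -0.806]] [-0.19027442 -0.3237476   1.52999231]
top [[431.62918182333016, 0.0, 279.5545711812009], [0.0, 431.62918182333016, 206.6950256690903], [0.0, 0.0, 1.0]] [[-0.021, -0.999, -0.027], [-0.989, 0.025, -0.148], [0.149, 0.023, -0.989]] [0.0264285  0.51249819 1.38451044]
{'time_s': 0.1, 'joint_positions': array([-1.32196029,  0.46831622, -0.01161495,  1.60353153,  0.00601767,
        1.07141711, -0.05630594]), 'qvel': array([ 0.00023655, -0.00033692,  0.00043209, -0.00110159, -0.00123861,
       -0.00033104,  0.00127068]), 'effort': array([ 8.81030028e-04, -5.21647024e+01, -1.26601444e-02, -2.44366372e+01,
       -5.67938655e-02,  1.40370894e-02,  7.93032814e-05]), 'position': array([0.18692103, 0.62198405, 0.21371803]), 'tcp_rot': array([-5.56925640e-05,  1.45425976e-01,  9.89368796e-01, -8.17047261e-04]), 'wrist_force': array([-0.93332595,  0.99416966, -0.4296041 ]), 'ft_torque': array([ 0.06957869, -0.02543053, -0.00618938]), 'grip_force': 0.0, 'gripper_width': 0.09182061393811568}
```

View pics/top0.png

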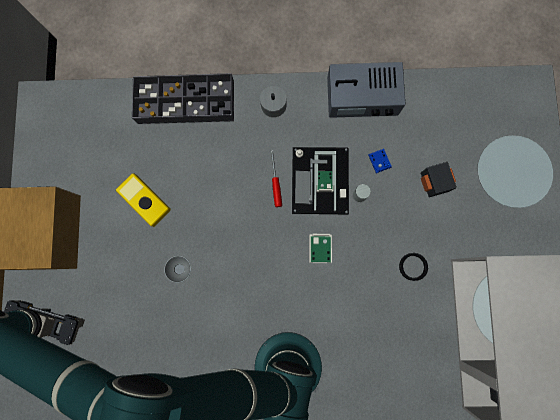

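View pics/scene0.png

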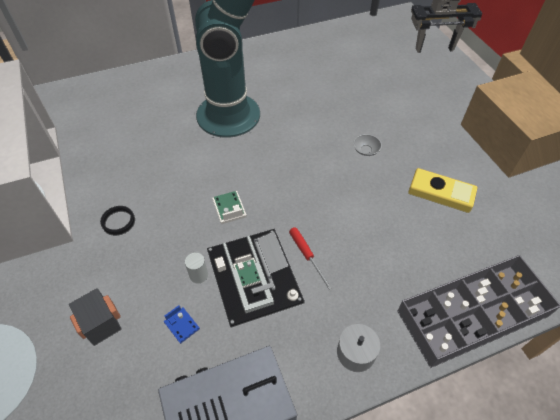

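Top view: the jig plate is black, spanning about (292–349, 147–214). The board in the lane is at about (325,180), with rivals at (320,248), which is larger, and (380,160), which is blue. The scene view agrees. Next I'll measure the plate corners and move the wrist camera closer.

```bash
cat > h.py <<'E'
import cv2,numpy as np
def ray(c,uv,z):
    uv=np.atleast_2d(uv).astype(float)
    d=np.c_[uv,np.ones(len(uv))]@np.linalg.inv(c["mtx"]).T@c["R"]
    o=-c["R"].T@c["t"]
    return o+d*((z-o[2])/d[:,2])[:,None]
E
python3 - <<'E'
from h import *
for n,(u0,u1,v0,v1) in dict(top=(280,362,135,228),scene=(195,312,218,340)).items():
    c=dict(np.load(n+"0.npz")); P=c["pixels"]
    m=np.zeros(P.shape[:2],np.uint8); m[v0:v1,u0:u1]=(P[v0:v1,u0:u1].max(2)<50)*255
    pt=cv2.findNonZero(cv2.morphologyEx(m,cv2.MORPH_OPEN,np.ones((2,2))))
    l=cv2.connectedComponentsWithStats(cv2.morphologyEx(m,cv2.MORPH_CLOSE,np.ones((9,9))))
    k=1+l[2][1:,4].argmax(); pt=cv2.findNonZero((l[1]==k).astype(np.uint8))
    g=ray(c,pt[:,0],0.012)[:,:2].astype(np.float32)*1000
    r=cv2.minAreaRect(g); print(n,r); print(cv2.boxPoints(r).round(1).tolist())
c=dict(np.load("top0.npz"))
cv2.imwrite("pics/topcrop.png",cv2.resize(c["pixels"][135:228,270:390,::-1],None,fx=6,fy=6,interpolation=cv2.INTER_CUBIC))
E
```

```text
top ((605.3533935546875, -123.38766479492188), (189.12823486328125, 230.7339324951172), 87.43836975097656)
[[485.8999938964844, -212.6999969482422], [716.4000244140625, -223.0], [724.7999877929688, -34.099998474121094], [494.29998779296875, -23.799999237060547]]
scene ((608.39794921875, -124.57123565673828), (184.49868774414062, 227.7583465576172), 87.96395111083984)
[[491.29998779296875, -212.6999969482422], [718.9000244140625, -220.8000030517578], [725.5, -36.400001525878906], [497.8999938964844, -28.299999237060547]]
```

View pics/topcrop.png

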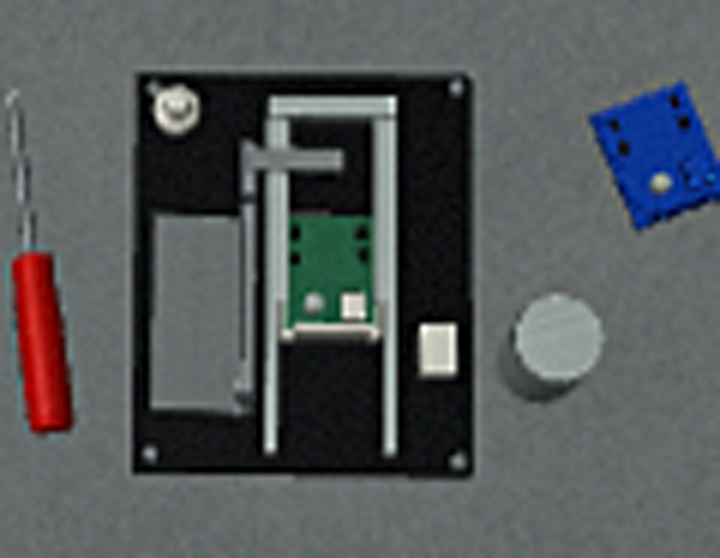

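The jig origin is near (0.605, -0.139), with yaw about -2.3°. The board's rear flange is near jig x = -35. I'll move above the point behind the flange.

Request:
drive_tool --pt "0 0 0 -0.02" --pt "0 0 0 -0.02" --pt "0 0 0 -0.02" --pt "0 0 0 -0.02" --pt "-0.054 -0.098 0 0" --pt "-0.054 -0.098 0 0" --pt "-0.054 -0.098 0 0" --pt "-0.054 -0.098 0 0" --grip 0.3

```text
time_s: 0.77
position: [0.2474, 0.5007, 0.214]
tcp_rot: [-0.0, 0.02, 1.0, -0.0]
wrist_force: [0.8, 0.3, -0.6]
gripper_width: 0.0645
grip_force: 0.0
```

Request:
drive_tool --pt "-0.054 -0.098 0 0" --pt "-0.054 -0.098 0 0" --pt "-0.054 -0.098 0 0" --pt "-0.054 -0.098 0 0" --pt "-0.054 -0.098 0 0" --pt "-0.054 -0.098 0 0" --pt "-0.054 -0.098 0 0" --pt "-0.054 -0.098 0 0"

```text
time_s: 1.43
position: [0.3672, 0.2604, 0.2145]
tcp_rot: [-0.0, 0.02, 1.0, -0.0]
wrist_force: [0.5, -0.1, -0.5]
gripper_width: 0.0645
grip_force: 0.0
```

Request:
drive_tool --pt "-0.054 -0.098 0 0" --pt "-0.054 -0.098 0 0" --pt "-0.054 -0.098 0 0" --pt "-0.054 -0.098 0 0" --pt "-0.054 -0.098 0 0" --pt "-0.054 -0.098 0 0" --pt "-0.054 -0.098 0 0" --pt "0 0 0 0"

```text
time_s: 2.1
position: [0.474, 0.0456, 0.2148]
tcp_rot: [0.001, 0.025, 1.0, -0.001]
wrist_force: [0.0, -0.0, 0.4]
gripper_width: 0.0642
grip_force: 0.0
```

Request:
drive_tool --pt "-0.054 -0.092 0 0" --pt "-0.054 -0.092 0 0" --pt "-0.054 -0.092 0 0" --pt "-0.054 -0.092 0 0" --pt "-0.054 -0.092 0 0" --pt "0 0 0 0" --pt "0 0 0 0" --pt "0 0 0 0"

```text
time_s: 2.77
position: [0.5467, -0.0883, 0.214]
tcp_rot: [-0.001, 0.02, 1.0, 0.0]
wrist_force: [-0.5, -0.3, -1.2]
gripper_width: 0.0641
grip_force: 0.0
```

```bash
python3 - <<'E'
from rig import *
from h import *
c=camera("wrist"); cv2.imwrite("pics/w1.png",c["pixels"][:,:,::-1]); np.savez("w1.npz",**c)
s=read_state(); print(s["position"],s["tcp_rot"],s["wrist_force"], -c["R"].T@c["t"])
E
```

```text
[ 0.54668386 -0.08766635  0.21414633] [-5.84070087e-04  1.94225809e-02  9.99811096e-01  4.41099723e-04] [0.16779796 0.8790702  1.2260992 ] [ 0.46872236 -0.08482698  0.38503889]
```

View pics/w1.png

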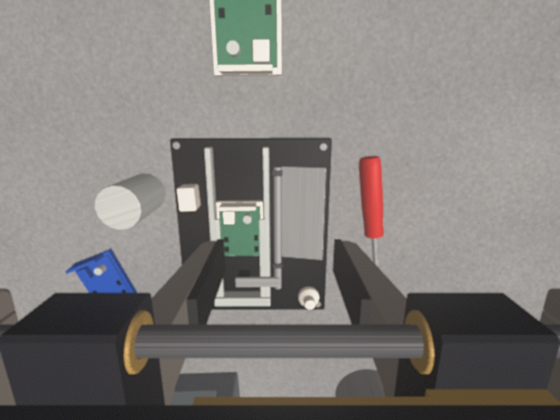

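The wrist view shows the plate's rear edge at row ~138 (columns 172–331). The board's white flange is at row ~203 (columns 217–263), the press plate at (275–327, 167–260), and the fingertips are beyond it. I'll refine the jig and flange poses from this view.

```bash
python3 - <<'E'
from h import *
c=dict(np.load("w1.npz")); P=c["pixels"].astype(int); mx=P.max(2)
fit=lambda p: np.polyfit(p[:,0],p[:,1],1)
# plate edges on z=.012
dark=mx<60
rear=np.array([(u,next(v for v in range(120,170) if dark[v:v+3,u].all())-.5) for u in range(182,322,6)])
left=np.array([(next(u for u in range(150,210) if dark[v,u:u+3].all())-.5,v) for v in range(145,180,3)])
right=np.array([(next(u for u in range(350,290,-1) if dark[v,u-3:u].all())-.5,v) for v in range(145,235,5)])
A=ray(c,rear,.012)*1000;B=ray(c,left,.012)*1000;C=ray(c,right,.012)*1000
a=np.polyfit(A[:,1],A[:,0],1);print("rear x=",a,np.std(A[:,0]-np.polyval(a,A[:,1])))
for n,Q in (("capside",B),("drvside",C)):
    q=np.polyfit(Q[:,0],Q[:,1],1);print(n,q,np.std(Q[:,1]-np.polyval(q,Q[:,0])))
# flange: bright rows, columns 222-258
W=(P.min(2)>150)
for u in range(216,268,6):
    vs=[v for v in range(190,225) if W[v,u]]
    print(u,vs[:1],vs[-1:],ray(c,(u,vs[0]-.5),.042)[0][:2].round(4) if vs else "", c["range_z"][vs[0]+1,u] if vs else "")
# rails at v=175: bright columns
for v in (160,180): print(v,[ (u) for u in range(200,280) if mx[v,u]>110])
# check robot fingers calibration
E
```

```text
Traceback (most recent call last):
StopIteration
```

```bash
python3 - <<'E'
from h import *
c=dict(np.load("w1.npz")); P=c["pixels"].astype(int); mx=P.max(2)
print(mx[130:150:2,240],mx[160,160:216:3])
dark=mx<75
def first(it):
    return next(it,np.nan)
rear=np.array([(u,first(v for v in range(120,170) if dark[v:v+3,u].all())-.5) for u in range(182,322,6)])
left=np.array([(first(u for u in range(150,210) if dark[v,u:u+3].all())-.5,v) for v in range(145,180,3)])
right=np.array([(first(u for u in range(350,290,-1) if dark[v,u-3:u].all())-.5,v) for v in range(145,235,5)])
for n,Q,i in (("rear",rear,0),("capside",left,1),("drvside",right,1)):
    Q=ray(c,Q[~np.isnan(Q).any(1)],.012)*1000; x=Q[:,1-i];y=Q[:,i]
    y0=np.median(y); k=abs(y-np.polyval(np.polyfit(x,y,1),x))<2.5; q=np.polyfit(x[k],y[k],1); print(n,k.sum(),len(k),q,x.mean(),np.polyval(q,x.mean()))
W=(P.min(2)>140)
for u in range(216,268,6):
    vs=[v for v in range(190,225) if W[v,u]]
    if vs: print(u,vs[0],vs[-1],ray(c,(u,vs[0]-.5),.042)[0][:2].round(4),c["range_z"][vs[0]+1,u])
for v in (160,180): print(v,[u for u in range(200,285) if mx[v,u]>110])
E
```

```text
[165 163 167 169 101  68  69  68  71  69] [162 161 164 168  94  64  66  67  65  68  65  66  67  67  64 169 214 159
  75]
rear 11 17 [8.51311480e-02 5.02541942e+02] -142.32830816872422 490.42536956416444
capside 7 12 [-6.23656615e-02 -1.80588094e+02] 513.36816501537 -212.6046391251915
  return _methods._mean(a, axis=axis, dtype=dtype,
  ret = ret.dtype.type(ret / rcount)
Traceback (most recent call last):
TypeError: expected non-empty vector for x
```

Threshold per pixel is marginal (plate ≈70), so I'll raise it.

```bash
python3 - <<'E'
from h import *
c=dict(np.load("w1.npz")); P=c["pixels"].astype(int); mx=P.max(2)
dark=mx<115
first=lambda it: next(it,np.nan)
rear=np.array([(u,first(v for v in range(120,170) if dark[v:v+3,u].all())-.5) for u in range(182,322,6)])
left=np.array([(first(u for u in range(150,210) if dark[v,u:u+3].all())-.5,v) for v in range(145,235,5)])
right=np.array([(first(u for u in range(350,290,-1) if dark[v,u-2:u+1].all())+.5,v) for v in range(145,235,5)])
for n,Q,i in (("rear",rear,0),("capside",left,1),("drvside",right,1)):
    Q=ray(c,Q[~np.isnan(Q).any(1)],.012)*1000; x=Q[:,1-i];y=Q[:,i]
    k=abs(y-np.polyval(np.polyfit(x,y,1),x))<2; q=np.polyfit(x[k],y[k],1); print(n,k.sum(),len(k),q,x.mean(),np.polyval(q,x.mean()))
W=(P.min(2)>140)
for u in range(216,268,6):
    vs=[v for v in range(190,225) if W[v,u]]
    if vs: print(u,vs[0],vs[-1],ray(c,(u,vs[0]-.5),.042)[0][:2].round(4),c["range_z"][vs[0]+1,u])
for v in (160,180): print(v,[u for u in range(200,285) if mx[v,u]>110])
E
```

```text
rear 24 24 [4.09125170e-02 4.93928396e+02] -117.67335472493677 489.11408296121976Traceback (most recent call last):
  File "<stdin>", line 10, in <module>
    raise TypeError("expected non-empty vector for x")
TypeError: expected non-empty vector for x
```

```bash
python3 - <<'E'
from h import *
c=dict(np.load("w1.npz")); P=c["pixels"].astype(int); mx=P.max(2)
dark=mx<115
first=lambda it: next(it,np.nan)
left=np.array([(first(u for u in range(160,210) if dark[v,u:u+3].all())-.5,v) for v in range(150,178,3)])
right=np.array([(first(u for u in range(350,290,-1) if dark[v,u-2:u+1].all())+.5,v) for v in range(150,235,5)])
o=np.array([493.928-4.81+115,-139]) # rough
a=-0.0409; R=np.array([[np.cos(a),-np.sin(a)],[np.sin(a),np.cos(a)]])
def J(uv,z): return (ray(c,uv,z)[:,:2]*1000)@R   # rotated, no offset
print("rear jx", 489.114*R[0,0]-117.67*R[1,0])
print("cap",np.median(J(left,.012)[:,1]),"drv",np.median(J(right,.012)[:,1]))
W=(P.min(2)>140)
for u in range(216,268,6):
    vs=[v for v in range(190,225) if W[v,u]]
    if vs: print(u,vs[0],vs[-1],J((u,vs[0]-.5),.042)[0].round(1))
for v in (160,180):
    us=[u for u in range(200,285) if mx[v,u]>110]; print(v,us,[J((u,v),.027)[0,1].round(1) for u in us])
from rig import *
s=read_state(); print("tcp",s["position"][:2]*1000@R)
E
```

```text
rear jx 493.51632095277387
cap -192.54782949264694 drv -3.7552474313191446
216 202 224 [ 562.8 -136.4]
222 202 216 [ 562.8 -129.6]
228 202 224 [ 562.8 -122.8]
234 202 223 [ 562.8 -116. ]
240 206 210 [ 567.5 -109.4]
246 202 223 [ 562.8 -102.4]
252 202 210 [562.8 -95.6]
258 201 206 [561.6 -88.8]
264 190 224 [548.8 -81.8]
160 [205, 206, 207, 208, 209, 210, 211, 212, 262, 263, 264, 265, 266, 267, 268, 269] [np.float64(-149.4), np.float64(-148.3), np.float64(-147.1), np.float64(-146.0), np.float64(-144.8), np.float64(-143.7), np.float64(-142.6), np.float64(-141.4), np.float64(-84.3), np.float64(-83.2), np.float64(-82.1), np.float64(-80.9), np.float64(-79.8), np.float64(-78.6), np.float64(-77.5), np.float64(-76.4)]
180 [206, 207, 208, 209, 210, 211, 212, 213, 214, 263, 264, 265, 266, 267, 268, 269, 274, 275, 276, 277, 278, 279, 280, 281, 282, 283, 284] [np.float64(-149.7), np.float64(-148.6), np.float64(-147.4), np.float64(-146.3), np.float64(-145.1), np.float64(-143.9), np.float64(-142.8), np.float64(-141.6), np.float64(-140.4), np.float64(-83.5), np.float64(-82.4), np.float64(-81.2), np.float64(-80.0), np.float64(-78.9), np.float64(-77.7), np.float64(-76.5), np.float64(-70.7), np.float64(-69.6), np.float64(-68.4), np.float64(-67.3), np.float64(-66.1), np.float64(-64.9), np.float64(-63.8), np.float64(-62.6), np.float64(-61.4), np.float64(-60.3), np.float64(-59.1)]
tcp [549.81122528 -65.23989564]
```

Request:
drive_tool --pt "0.03 -0.023 0 0" --pt "0 0 0.1 0" --pt "0 0 0.1 0" --pt "0 0 0.1 0" --pt "0 0 0.1 0" --pt "0 0 0.1 0" --pt "0 0 0 0" --pt "0 0 0 0"

```text
time_s: 3.48
position: [0.5364, -0.0953, 0.0641]
tcp_rot: [-0.002, 0.02, 1.0, 0.0]
wrist_force: [-0.0, -0.2, 1.0]
gripper_width: 0.0648
grip_force: 0.0
```

```bash
python3 - <<'E'
from rig import *
from h import *
s=read_state(); a=-.0409; R=np.array([[np.cos(a),-np.sin(a)],[np.sin(a),np.cos(a)]])
print(s["position"],(s["position"][:2]*1000)@R-[609,-113],s["tcp_rot"],s["wrist_force"])
c=camera("wrist"); cv2.imwrite("pics/w2.png",c["pixels"][:,:,::-1]); np.savez("w2.npz",**c)
E
```

```text
[ 0.53643078 -0.09526398  0.06406554] [-69.12261956  39.74958939] [-1.62449129e-03  1.98740805e-02  9.99801164e-01  1.19299503e-04] [-0.03367842 -0.18055299  0.98865328]
```

View pics/w2.png

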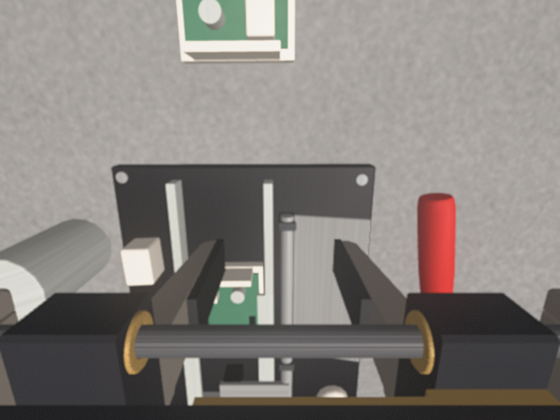

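The left fingertip, inner edge at about (222,242), is over the lane behind the white flange at row ~265. The right one (335,242) is over the press plate. I'll check the fingertip projection before going down.

```bash
python3 - <<'E'
from h import *
c=dict(np.load("w2.npz")); a=-.0409; R=np.array([[np.cos(a),-np.sin(a)],[np.sin(a),np.cos(a)]])
def pj(x,y,z):
    w=np.append(R@(np.array([x,y])+[609,-113])/1000,z); q=c["mtx"]@(c["R"]@w+c["t"]); return (q[:2]/q[2]).round(1)
for n,p in dict(B_in=(-79,8,.064),B_out=(-79,-10,.064),A_in=(-79,72,.064),lane0=(-79,0,.012),rail_l=(-90,30,.027),rail_r=(-90,-30,.027),platecorner=(-115,110,.012),platecornerR=(-115,-80,.012),press=(-85,99,.0445),flange=(-46,0,.042)).items(): print(n,pj(*p))
P=c["pixels"].astype(int)
print(P[225:300:3,232].tolist()); 
print("range",c["range_z"][240:300:4,232],c["range_z"][230:290:8,210:224:4])
o=-c["R"].T@c["t"];print(o)
E
```

```text
B_in [223.8 239.1]
B_out [193.1 239.1]
A_in [333.  239.1]
lane0 [224.9 213.3]
rail_l [264.  204.4]
rail_r [177.1 204.3]
platecorner [376.4 165.1]
platecornerR [110.6 165. ]
press [370.5 219.1]
flange [219.8 272.3]
[[70, 67, 67], [68, 66, 65], [70, 67, 66], [70, 69, 69], [69, 67, 67], [67, 66, 65], [70, 69, 68], [67, 65, 66], [69, 67, 67], [69, 68, 67], [70, 69, 68], [70, 70, 68], [87, 83, 81], [132, 126, 118], [211, 200, 186], [133, 126, 118], [134, 127, 120], [133, 126, 119], [135, 127, 119], [242, 236, 227], [242, 237, 228], [103, 134, 112], [115, 127, 115], [205, 205, 195], [218, 216, 208]]
range [0.23731597 0.23933911 0.23974122 0.24176514 0.24217328 0.24172805
 0.23815824 0.23167735 0.22604206 0.21988745 0.21419106 0.21431144
 0.23789184 0.22779503 0.22811157] [[0.23606984 0.23603088 0.23596232 0.2351721 ]
 [0.23716417 0.23676372 0.23745377 0.23849595]
 [0.17383738 0.17193532 0.17189734 0.17789152]
 [0.16258994 0.16189402 0.16573079 0.17786923]
 [0.15363419 0.15646803 0.16550712 0.1777085 ]
 [0.14692977 0.15548784 0.16693476 0.1772841 ]
 [0.14626496 0.15535246 0.16697048 0.17782764]
 [0.14700246 0.15658939 0.16672768 0.2381734 ]]
[ 0.45877538 -0.0917701   0.23522426]
```

Predictions match the image. I'll press the plate down gradually.

Request:
drive_tool --pt "0 0 0.02 0" --pt "0 0 0.02 0" --pt "0 0 0.02 0" --pt "0 0 0.01 0" --pt "0 0 0.01 0" --pt "0 0 0.01 0" --pt "0 0 0 0" --pt "0 0 0 0"

```text
time_s: 4.2
position: [0.5381, -0.0953, 0.0377]
tcp_rot: [-0.0, 0.02, 1.0, 0.0]
wrist_force: [-0.4, 1.0, 2.8]
gripper_width: 0.0647
grip_force: 1.6
```

Request:
drive_tool --pt "0 0 0.006 0" --pt "0 0 0.006 0" --pt "0 0 0.006 0" --pt "0 0 0.006 0" --pt "0 0 0 0" --pt "0 0 0 0" --pt "0 0 0 0" --pt "0 0 0 0"

```text
time_s: 4.87
position: [0.5383, -0.0952, 0.0307]
tcp_rot: [0.0, 0.02, 1.0, 0.0]
wrist_force: [-1.5, 3.5, 6.9]
gripper_width: 0.0643
grip_force: 3.4
```

```bash
python3 - <<'E'
from rig import *
from h import *
s=read_state(); a=-.0409; R=np.array([[np.cos(a),-np.sin(a)],[np.sin(a),np.cos(a)]])
print(s["position"],(s["position"][:2]*1000)@R-[609,-113],s["tcp_rot"],s["wrist_force"])
c=camera("scene"); d=c["pixels"][215:330,190:320,::-1]; np.savez("s3.npz",**c)
w=camera("wrist"); np.savez("w3.npz",**w)
a=cv2.resize(d,(475,420),interpolation=cv2.INTER_CUBIC); b=w["pixels"][150:420,130:400,::-1]; b=cv2.resize(b,(320,420))
cv2.imwrite("pics/3.png",np.hstack([a,b]))
E
```

```text
[ 0.53830678 -0.09522641  0.03068946] [-67.24972978  39.86383129] [2.26270811e-04 2.00524942e-02 9.99798832e-01 3.75294366e-04] [-1.46345369  3.50425228  6.9323327 ]
```

View pics/3.png

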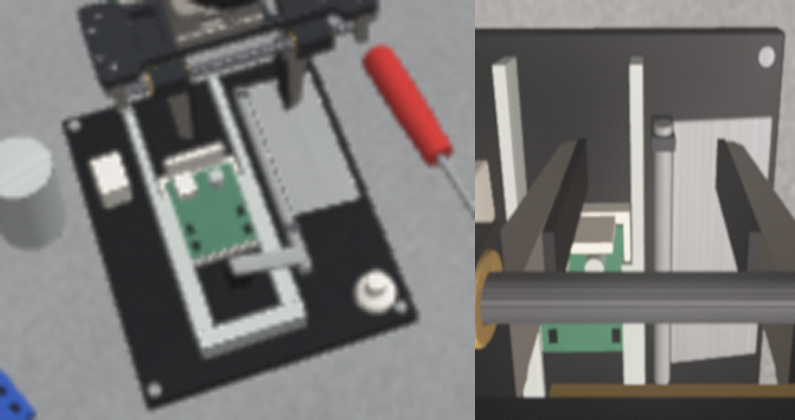

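The fingertip on the left is behind the flange, the plate is pressed and the jaw is up. I'll press slightly more, then push along +x.

Request:
drive_tool --pt "0 0 0.004 0" --pt "-0.01 0 0 0" --pt "-0.01 0 0 0" --pt "-0.01 0 0 0" --pt "-0.01 0 0 0" --pt "-0.01 0 0 0" --pt "-0.01 0 0 0" --pt "-0.01 0 0 0"

```text
time_s: 5.63
position: [0.5565, -0.0966, 0.0288]
tcp_rot: [-0.003, 0.02, 1.0, 0.0]
wrist_force: [-8.3, 1.2, 8.7]
gripper_width: 0.0644
grip_force: 4.8
```

Request:
drive_tool --pt "-0.01 0 0 0" --pt "-0.01 0 0 0" --pt "-0.01 0 0 0" --pt "-0.01 0 0 0" --pt "-0.01 0 0 0" --pt "-0.01 0 0 0" --pt "0 0 0 0" --pt "0 0 0 0"

```text
time_s: 6.3
position: [0.5747, -0.0974, 0.0288]
tcp_rot: [-0.002, 0.02, 1.0, 0.0]
wrist_force: [-6.2, 1.3, 7.3]
gripper_width: 0.0644
grip_force: 4.0
```

```bash
python3 - <<'E'
from rig import *
from h import *
s=read_state(); a=-.0409; R=np.array([[np.cos(a),-np.sin(a)],[np.sin(a),np.cos(a)]])
print(s["position"],(s["position"][:2]*1000)@R-[609,-113],s["tcp_rot"],s["wrist_force"])
c=camera("scene"); d=c["pixels"][215:330,190:320,::-1]; np.savez("s4.npz",**c)
w=camera("wrist")
a=cv2.resize(d,(475,420),interpolation=cv2.INTER_CUBIC); b=w["pixels"][150:420,130:400,::-1]; b=cv2.resize(b,(320,420))
cv2.imwrite("pics/4.png",np.hstack([a,b]))
E
```

```text
[ 0.5746928  -0.09736829  0.02876582] [-30.80655294  39.21152304] [-2.37849793e-03  2.01083321e-02  9.99794927e-01  3.18276466e-04] [-6.1696376   1.34631162  7.25228337]
```

View pics/4.png

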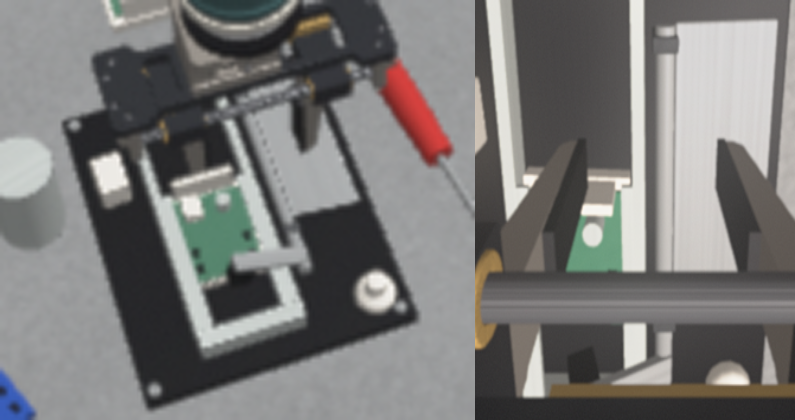

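The board is sliding, the jaw is visibly tilted up (right panel, about (585,360)), and the force is steady. I'll continue.

Request:
drive_tool --pt "-0.01 0 0 0" --pt "-0.01 0 0 0" --pt "-0.01 0 0 0" --pt "-0.01 0 0 0" --pt "-0.01 0 0 0" --pt "0 0 0 0" --pt "0 0 0 0" --pt "0 0 0 0"

```text
time_s: 7.07
position: [0.5898, -0.098, 0.0288]
tcp_rot: [-0.002, 0.02, 1.0, 0.0]
wrist_force: [-5.5, 2.0, 8.6]
gripper_width: 0.0644
grip_force: 4.0
```

Request:
drive_tool --pt "-0.01 0 0 0" --pt "-0.01 0 0 0" --pt "-0.01 0 0 0" --pt "-0.01 0 0 0" --pt "0 0 0 0" --pt "0 0 0 0" --pt "0 0 0 0" --pt "0 0 0 0"

```text
time_s: 7.73
position: [0.6019, -0.0985, 0.0289]
tcp_rot: [-0.002, 0.02, 1.0, 0.0]
wrist_force: [-4.7, 1.6, 7.8]
gripper_width: 0.0639
grip_force: 4.0
```

Request:
drive_tool --pt "-0.01 0 0 0" --pt "-0.005 0 0 0" --pt "-0.005 0 0 0" --pt "0 0 0 0" --pt "0 0 0 0" --pt "0 0 0 0" --pt "0 0 0 0" --pt "0 0 0 0"

```text
time_s: 8.4
position: [0.6074, -0.0987, 0.0288]
tcp_rot: [-0.003, 0.02, 1.0, 0.0]
wrist_force: [-6.0, 1.6, 7.8]
gripper_width: 0.0646
grip_force: 4.4
```

```bash
python3 - <<'E'
from rig import *
from h import *
s=read_state(); a=-.0409; R=np.array([[np.cos(a),-np.sin(a)],[np.sin(a),np.cos(a)]])
print(s["position"],(s["position"][:2]*1000)@R-[609,-113],s["tcp_rot"],s["wrist_force"])
E
```

```text
[ 0.6074246  -0.09874463  0.02881362] [ 1.95415102 39.17468617] [-2.57833335e-03  2.01801535e-02  9.99792981e-01  3.29258580e-04] [-5.9835744   1.56704975  7.75163964]
```

Request:
drive_tool --pt "-0.005 0 0 0" --pt "-0.005 0 0 0" --pt "0 0 0 0" --pt "0 0 0 0" --pt "0 0 0 0" --pt "0 0 0 0" --pt "0 0 0 0" --pt "0 0 0 0"

```text
time_s: 9.07
position: [0.6103, -0.0989, 0.0288]
tcp_rot: [-0.003, 0.02, 1.0, 0.0]
wrist_force: [-6.5, 0.9, 8.3]
gripper_width: 0.0645
grip_force: 4.7
```

Request:
drive_tool --pt "-0.004 0 0 0" --pt "-0.004 0 0 0" --pt "0 0 0 0" --pt "0 0 0 0" --pt "0 0 0 0" --pt "0 0 0 0" --pt "0 0 0 0" --pt "0 0 0 0"

```text
time_s: 9.73
position: [0.6105, -0.099, 0.0286]
tcp_rot: [-0.005, 0.021, 1.0, 0.001]
wrist_force: [-11.6, 1.7, 12.5]
gripper_width: 0.0641
grip_force: 7.1
```

The push stopped at TCP jig x ≈ 5 as predicted, with rising force. I'll verify with an image before releasing.

```bash
python3 - <<'E'
from rig import *
from h import *
c=camera("scene"); d=c["pixels"][215:330,190:320,::-1]
t=camera("top"); 
a=cv2.resize(d,(475,420),interpolation=cv2.INTER_CUBIC); b=cv2.resize(t["pixels"][140:220,285:355,::-1],(320,420),interpolation=cv2.INTER_CUBIC)
cv2.imwrite("pics/5.png",np.hstack([a,b])); print(read_state()["wrist_force"])
E
```

```text
[-11.90728282   2.16759746  12.58279908]
```

View pics/5.png

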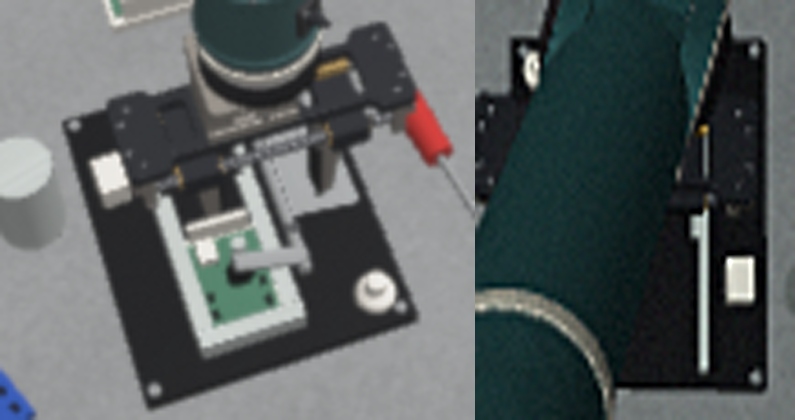

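The board's front edge meets the end stop, with the jaw above it. I'll back the finger off with the clip still held, then rise.

Request:
drive_tool --pt "0.005 0 0 0" --pt "0.005 0 0 0" --pt "0.005 0 0 0" --pt "0.005 0 0 0" --pt "0.005 0 0 0" --pt "0 0 0 0" --pt "0 0 0 0" --pt "0 0 0 0"

```text
time_s: 10.5
position: [0.6101, -0.0988, 0.0305]
tcp_rot: [0.002, 0.02, 1.0, -0.0]
wrist_force: [1.7, 2.5, 7.7]
gripper_width: 0.0643
grip_force: 3.7
```

Request:
drive_tool --pt "0 0 -0.007 0" --pt "0 0 -0.007 0" --pt "0 0 -0.007 0" --pt "0 0 -0.007 0" --pt "0 0 -0.02 0" --pt "0 0 -0.05 0" --pt "0 0 -0.1 0" --pt "0 0 -0.1 0"

```text
time_s: 11.17
position: [0.6062, -0.099, 0.1182]
tcp_rot: [-0.002, 0.021, 1.0, -0.0]
wrist_force: [0.6, -0.5, 0.0]
gripper_width: 0.0645
grip_force: 0.0
```

Request:
drive_tool --pt "0.1 0 -0.05 0" --pt "0.1 0 -0.05 0" --pt "0.05 0 -0.05 0" --pt "0 0 0 0" --pt "0 0 0 0" --pt "0 0 0 0" --pt "0 0 0 0" --pt "0 0 0 0"

```text
time_s: 11.83
position: [0.5332, -0.0956, 0.1626]
tcp_rot: [-0.001, 0.02, 1.0, -0.0]
wrist_force: [-0.2, 0.0, 0.3]
gripper_width: 0.0643
grip_force: 0.0
```

```bash
python3 - <<'E'
from rig import *
from h import *
c=camera("scene"); d=c["pixels"][215:330,190:320,::-1]
t=camera("wrist")
a=cv2.resize(d,(400,354),interpolation=cv2.INTER_CUBIC); b=cv2.resize(t["pixels"][:,:,::-1],(400,300)); b=cv2.copyMakeBorder(b,0,54,0,0,0)
cv2.imwrite("pics/6.png",np.hstack([a,b])); s=read_state(); print(s["position"],s["wrist_force"])
E
```

```text
[ 0.53299912 -0.09563031  0.16267903] [-0.09288794  0.26286467  0.0589664 ]
```

View pics/6.png

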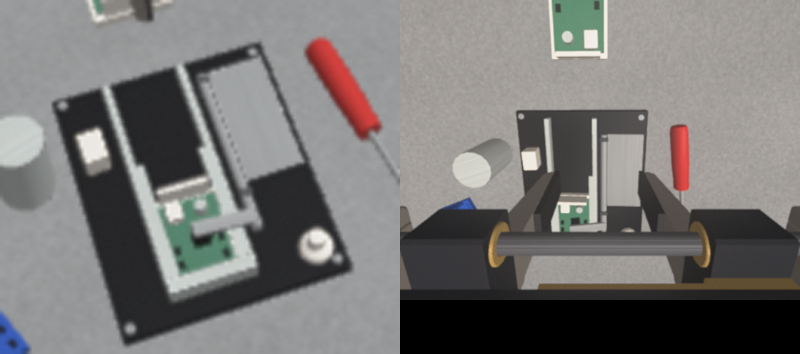

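The board stays at the stop with the jaw closed on it, the bystanders are in place and the tool is clear. I'm handing it in.

```bash
python3 -c "
from rig import *
print(job_done())"
```

```text
the job is handed in; nothing more can be done
None
```

I pushed the board home against the end stop with the clip held down, let the clip close on it, moved the arm clear and handed the job in at about 12 s; the hand-in gave no verdict, but the last images show the board at the stop and the bystanders in view unmoved.

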